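# Pack the sign painter's kit tray

## Task

Pack the kit tray for an outdoor lettering job: stand the three closed paint tins and the oblong thinners can upright and fully down in the tray, each in the holder block whose well is cut to its size and shape, setting them down gently rather than dropping them. Leave the two open, empty tins standing where they are on the mat.

Things in the scene. Friction and masses are not known exactly. Their poses are not given: they have to be found in the camera images.
- tin_large: the large closed paint tin: plain tinplate cylinder with a paper band and a pressed lever lid closing its top, 66 mm across, 86 mm tall, standing upright on the green cutting mat (mat top 3 mm above the table). Origin: centre of its underside; z up along its axis.
- tin_medium: the medium closed paint tin: plain tinplate cylinder with a paper band and a pressed lever lid closing its top, 54 mm across, 68 mm tall, standing upright on the green cutting mat (mat top 3 mm above the table). Origin: centre of its underside; z up along its axis.
- tin_small: the small closed paint tin: plain tinplate cylinder with a paper band and a pressed lever lid closing its top, 42 mm across, 56 mm tall, standing upright on the green cutting mat (mat top 3 mm above the table). Origin: centre of its underside; z up along its axis.
- thinners_can: the oblong thinners can: flat-sided tinplate can with a paper band, standing upright on the mat, 62 mm along its own x, 34 mm along its own y, 96 mm tall, with a black screw cap (20 mm across, 14 mm high) on the top, 16 mm off centre towards +x. Pinch it across its 34 mm sides. Origin: centre of its underside; z up.
- empty_large: an open, empty tin without a lid (one looks into it, down to a dark floor): 66 mm across, 86 mm tall, the same body as the large closed tin, wall 2.5 mm, standing on the mat among the others. To be left alone. Origin: centre of its underside; z up.
- empty_medium: an open, empty tin without a lid (one looks into it, down to a dark floor): 54 mm across, 68 mm tall, the same body as the medium closed tin, wall 2.5 mm, standing on the mat among the others. To be left alone. Origin: centre of its underside; z up.
- block_large: holder block for the large closed tin: pale wood, 99 mm square, 24 mm high, fixed, with a round well 82 mm across in its middle, 18 mm deep (well floor grey, 6 mm above the block's underside). Origin: centre of its underside, 9 mm above the table; z up, x and y along its sides. The four blocks lie two by two in the kit tray, 101 mm between centres, in varying order.
- block_medium: holder block for the medium closed tin: pale wood, 99 mm square, 24 mm high, fixed, with a round well 70 mm across in its middle, 18 mm deep (well floor grey, 6 mm above the block's underside). Origin: centre of its underside, 9 mm above the table; z up, x and y along its sides. The kit tray is plywood, fixed, 220 mm square; its walls are 36 mm high above the table.
- block_small: holder block for the small closed tin: pale wood, 99 mm square, 24 mm high, fixed, with a round well 58 mm across in its middle, 18 mm deep (well floor grey, 6 mm above the block's underside). Origin: centre of its underside, 9 mm above the table; z up, x and y along its sides. In the kit tray, whose two end handles stand out 24 mm, 26 mm high.
- block_oblong: holder block for the oblong thinners can, either way round: pale wood, 99 mm square, 24 mm high, fixed, with an oblong well 78 mm along its own x by 50 mm along its own y in its middle, 18 mm deep (well floor grey, 6 mm above the block's underside). Origin: centre of its underside, 9 mm above the table; z up, x and y along its sides. In the kit tray with the others.
There are look-alikes about, which are no part of the job. Leave any blue or orange look-alike of the tin_small alone.

How it is judged:
By the outcome, as a careful person would: the job done as asked, in the order asked, and still so for the second after the job is handed in, with the robot touching nothing.
It also fails if it takes over 120 s, if anything falls off the work surface, if the arm or the gripper's body presses on something with over 40 N, if the wrist force passes 120 N, or if a joint passes its speed limit or range.

## Robot

A 6-joint arm with a two-finger parallel gripper is mounted at the origin on the work surface. World frame = base frame: x ahead of the robot, y to its left, z up, the work surface at z = 0. Lengths are in m, angles in rad, forces in N, time in s.
With the tool pointing down it reaches from about 0.35 to 0.975 m from the base axis. Payload 4.9 kg.
Tool frame: the origin (TCP) lies at the very end of the fingers, on their centre line; the grasp point (between the pads) lies 19 mm behind it; x points along the fingers, y is the direction in which the jaws open and shut, and the axes are right-handed (so a half turn about x gives the same grasp; the last joint's range is limited). The gripper opens to 85 mm and grips with 20 to 120 N. Pads are 22 mm wide; open, the fingers measure 114 mm over their backs; the gripper's body (76 mm by 85 mm) begins 54 mm behind the grasp point. The pads swing forward as they close: fully open they stand 13 mm farther back than shut.
Start: joints at [1.118, 0.053, 1.613, -0, 1.476, -0.119], TCP at [0.205, 0.59, 0.231] pointing down, gripper open.
Joint ranges: [-3.01, 3.01], [-1.01, 2.22], [0.06, 2.58], [-1.02, 4.17], [0.09, 2.62], [-3.14, 3.14]. Speed limits (rad/s): [2.57, 2.57, 3.14, 3.14, 3.14, 3.14].

## Interface

Orientations are given as a rotation vector (axis times angle).
In Python, from station import ctrl, get_image, calibration, finish_job, search_frame, cut_out, mark_of gives the robot as it stands. The module is installed in compiled form; this text tells all that it offers.
- The arm moves only by the tool arm_command, never from a script. Its argument "plan" is a list that holds one entry, the list of rows, each a list of 7 numbers: the shift along the tool's x, y, z in m, then the turn, a rotation vector about the tool's x, y, z in degrees, then the finger opening in m, from 0 to 0.0854. A call has 1 to 20 rows; each row shifts and turns the pose as measured when the row begins, along the tool's axes as they then stand; what a row does not reach is not made up. A row lasts 1/12 s, in which the tool goes at most 41.7 mm and 7.16 degrees, less where a joint would pass 70% of its speed; a pose out of reach is approached as far as the arm can. A call with a gripper value outside its range is refused whole. The fingers move at their own pace and stop on an object; "squeeze" is the grip in N (left out, the last holds). Time passes only in rows, so rows that do not move let the fingers close. It gives the time, the measured TCP pose, the force and the opening at its end, in the units of the state.
- ctrl.get_obs(): the state, without advancing time (a new reading comes with each control period).
- get_image(name): name is "scene" or "top"; returns the picture (400x640x3 uint8, red, green, blue); there is no depth.
- calibration(name): a dict with "fx", "fy", "cx", "cy" (pixels), "cam_to_world" (4x4, takes a point from camera to world coordinates). Camera axes: x right, y down, z forward; pixel columns grow to the right and rows downward; lengths in m; the calibration is good to about 2 mm. A picture is of the moment at which its call begins. calibration takes no time and is no camera call.
- finish_job(): hands the job in, once; it reports no verdict.
Trained networks look in the newest picture that a camera, given by its name, has taken for a name from the list of things; names that differ only in an ending like _2 or _b are one class to them, and where a whole thing is asked for, a point or a joint stands for the part that bears it (a point fixed in the world has none). Each returns a list of dicts, best first, with "conf" (0 to 1); they miss things now and then, are a little off and sometimes report something else, mostly with a low value. They report only what shows in the picture. A call takes as long as a camera call. They do not tell look-alikes from the thing itself.
- search_frame(camera, thing): "at" ([x, y, z] in m, in the coordinates of the camera as it stood for that picture, good to about 4 mm: the middle of the surface that is visible of it).
- cut_out(camera, thing): "mask" (400x640 bool, what is visible of it).
- mark_of(camera, thing): "at" ([x, y, z] in m, in the coordinates of the camera as it stood for that picture, good to about 4 mm: a listed point, or the origin of a listed thing).
The state is a dict: "t": time; "q": joint angles; "dq": joint speeds; "effort": joint torques, N m; "tool_pos": TCP position; "tool_rot": TCP orientation; "contact_force": force on the tool from outside, world axes, zero at the start; "wrist_torque": the same for the moment, N m; "opening": finger opening in m.
Only numpy, scipy, OpenCV 4.12 (cv2) and the standard library are available. Lean on these libraries where they do the work, as an engineer would, in place of code of your own. Each camera call takes 0.05 s, during which the arm holds its last target. There are 200 camera calls.

## Working session

There is one attempt and no reset: what is moved stays moved. The work goes in short steps, Python scripts to look and compute and a tool call to move; the robot and the scene stay as the last step left them, time stands still between calls to the robot, and variables do not carry over. Pictures are saved under pics/ and viewed, about 12 in all and at most 16, crops included, and the job is handed in when it is done.

Besides the shell and the picture viewer there is one more tool, called after ">>>" as name([rows], argument=value, ...), one row to a line, values as JSON. arm_command: Moves the arm, as the interface text tells. Its arguments: {"type":"object","properties":{"plan":{"type":"array","items":{"type":"array","items":{"type":"array","items":{"type":"number"}}}},"squeeze":{"type":"number"}},"required":["plan"]}

```bash
mkdir -p pics
cat > h.py <<'E'
import numpy as np, cv2
from station import *
def world(cam,p):
    return (np.array(calibration(cam)["cam_to_world"])@np.r_[p,1])[:3]
def proj(cam,P):
    c=calibration(cam);q=np.linalg.inv(np.array(c["cam_to_world"]))@np.r_[P,1]
    return c["fx"]*q[0]/q[2]+c["cx"],c["fy"]*q[1]/q[2]+c["cy"]
def ray(cam,u,v,z):
    c=calibration(cam);T=np.array(c["cam_to_world"])
    d=T[:3,:3]@np.array([(u-c["cx"])/c["fx"],(v-c["cy"])/c["fy"],1]);o=T[:3,3]
    return o+d*(z-o[2])/d[2]
def save(cam,name,crop=None,scale=1):
    im=get_image(cam)
    if crop: im=im[crop[1]:crop[3],crop[0]:crop[2]]
    im=cv2.resize(im,None,fx=scale,fy=scale,interpolation=cv2.INTER_CUBIC)
    cv2.imwrite("pics/"+name,im[:,:,::-1])
E
python3 - <<'E'
from h import *
np.set_printoptions(precision=3,suppress=True)
save("top","a_top.png",scale=1.25);save("scene","a_scene.png",scale=1.25)
for cam in("top","scene"):
    print(cam,np.array(calibration(cam)["cam_to_world"])[:3,3])
    for n in "tin_large tin_medium tin_small thinners_can empty_large empty_medium block_large block_medium block_small block_oblong".split():
        print(n,[(round(d["conf"],2),world(cam,d["at"]).round(3).tolist()) for d in mark_of(cam,n)])
print(ctrl.get_obs())
E
```

```text
top [ 0.417 -0.047  1.029]
tin_large [(0.65, [0.582, -0.218, 0.007]), (0.36, [0.596, 0.256, 0.011])]
tin_medium [(0.81, [0.442, -0.337, 0.005])]
tin_small [(0.65, [0.601, -0.468, -0.001]), (0.64, [0.712, -0.268, 0.0]), (0.59, [0.562, -0.338, 0.005]), (0.25, [0.596, 0.255, 0.011])]
thinners_can [(0.76, [0.573, -0.097, 0.0])]
empty_large [(0.83, [0.444, -0.097, 0.002])]
empty_medium [(0.74, [0.446, -0.213, 0.005])]
block_large [(0.81, [0.496, 0.264, 0.009])]
block_medium [(0.84, [0.488, 0.168, 0.01]), (0.65, [0.583, -0.218, 0.004])]
block_small [(0.69, [0.597, 0.255, 0.011])]
block_oblong [(0.88, [0.588, 0.153, 0.011])]
scene [1.354 0.272 0.601]
tin_large [(0.86, [0.581, -0.218, 0.003])]
tin_medium [(0.74, [0.442, -0.336, 0.002])]
tin_small [(0.84, [0.599, -0.467, 0.001]), (0.74, [0.709, -0.265, 0.002]), (0.67, [0.568, -0.332, 0.009])]
thinners_can [(0.79, [0.573, -0.092, 0.005])]
empty_large [(0.89, [0.445, -0.102, 0.003])]
empty_medium [(0.96, [0.447, -0.21, 0.001]), (0.71, [0.573, -0.095, 0.004])]
block_large [(0.86, [0.49, 0.265, 0.012])]
block_medium [(0.93, [0.49, 0.164, 0.012])]
block_small [(0.61, [0.593, 0.262, 0.008])]
block_oblong [(0.95, [0.589, 0.156, 0.007])]
{'t': 1.1, 'q': array([ 1.118,  0.053,  1.613, -0.   ,  1.476, -0.119]), 'dq': array([-0.   ,  0.001,  0.001,  0.001, -0.001, -0.002]), 'effort': array([ -0.   , -39.368, -37.047,  -0.   ,   0.   ,   0.   ]), 'tool_pos': array([0.205, 0.59 , 0.231]), 'tool_rot': array([ 0.262,  1.555, -0.262]), 'contact_force': array([0.323, 0.197, 0.473]), 'wrist_torque': array([-0.015,  0.03 ,  0.018]), 'opening': 0.08553291968591147}
```

View pics/a_top.png

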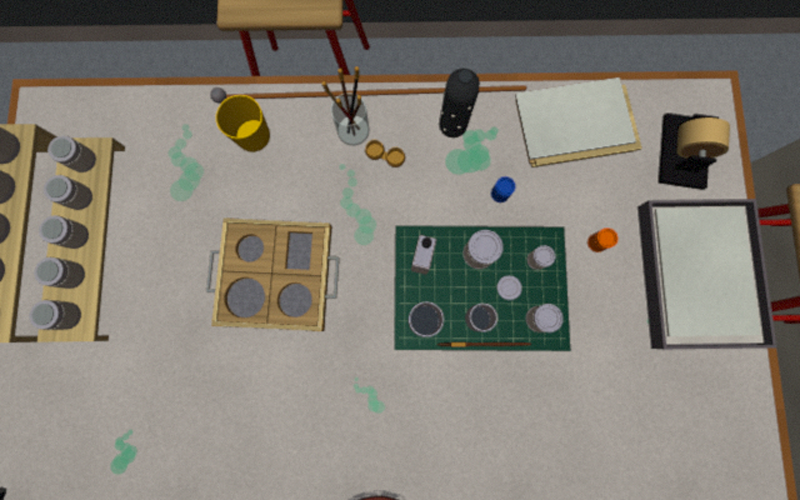

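View pics/a_scene.png

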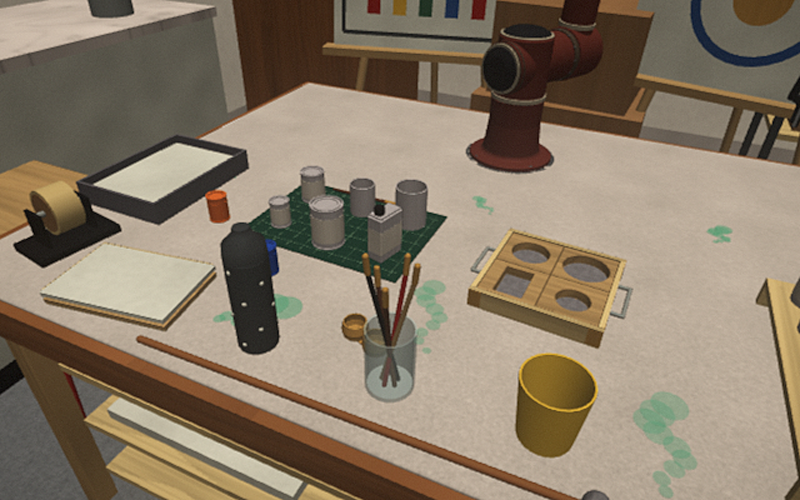

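The top view shows the closed tins at (485,245) large, (543,257) small and (548,318) medium. The can is at (423,250), the open tins at (427,318) and (483,317), and a pale flat disc at (508,288). The tray is at (272,275), with the wells small and oblong in the upper row and large and medium in the lower. The blue and orange look-alikes stand off the mat. Next I need the can's and the tray's angles.

Run:
```python
from h import *
np.set_printoptions(precision=3,suppress=True)
im=get_image("top")
def crop(x0,y0,w,h): return cv2.resize(im[y0:y0+h,x0:x0+w],None,fx=4,fy=4,interpolation=cv2.INTER_CUBIC)
cv2.imwrite("pics/b.png",np.vstack([crop(310,175,150,72),crop(165,172,150,72)])[:,:,::-1])
# wells: grey dark areas within tray; fit
g=cv2.cvtColor(im,cv2.COLOR_RGB2HSV); 
m=((g[:,:,1]<60)&(g[:,:,2]<140)).astype(np.uint8); m[:, :175]=0;m[:,262:]=0;m[:178]=0;m[260:]=0
n,l,s,c=cv2.connectedComponentsWithStats(m)
for i in range(1,n):
    if s[i,4]>60:
        ct=cv2.findContours((l==i).astype(np.uint8),0,1)[0][0]
        r=cv2.minAreaRect(ct); print("dark",s[i],c[i].round(1),ray("top",*c[i],0.015)[:2],r[1:],)
for cam in("top","scene"):
  d=mark_of(cam,"thinners_can");print(d[0]["conf"],world(cam,d[0]["at"]))
mk=cut_out("top","block_oblong")[0]["mask"].astype(np.uint8)
ct=max(cv2.findContours(mk,0,1)[0],key=cv2.contourArea);print(cv2.minAreaRect(ct))
R=cv2.Rodrigues(ctrl.get_obs()["tool_rot"])[0];print(R)
```

```text
dark [230 186  20  30 513] [239.3 200.5] [0.589 0.159] ((17.802385330200195, 28.587772369384766), 4.969740867614746)
dark [191 189  20  21 324] [200.3 198.6] [0.595 0.261] ((20.0, 19.0), 90.0)
dark [182 223  30  31 735] [196.4 237.9] [0.493 0.267] ((30.0, 29.0), 90.0)
dark [224 227  25  27 535] [236.  239.7] [0.487 0.166] ((26.0, 24.0), 90.0)
0.89 [ 0.573 -0.096  0.   ]
0.79 [ 0.573 -0.092  0.005]
((238.41624450683594, 200.17259216308594), (39.04338073730469, 39.47086715698242), 4.085616588592529)
[[-0.     0.328  0.945]
 [ 0.     0.945 -0.328]
 [-1.     0.    -0.   ]]
```

View pics/b.png

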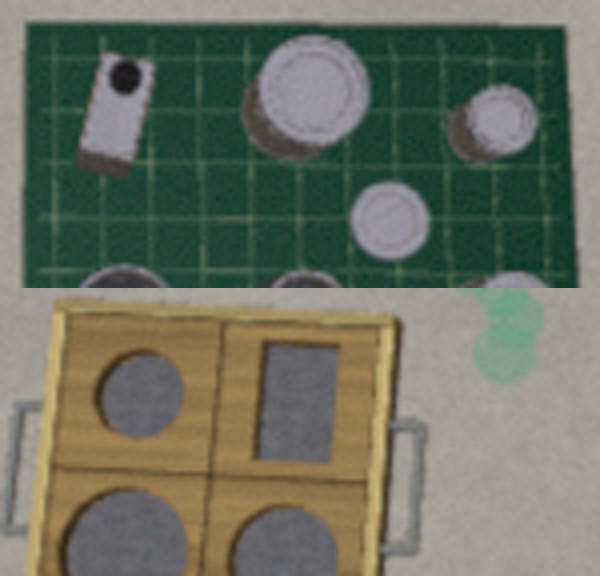

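```bash
cat >> h.py <<'E'
def go(x,y,z,head=None):
    """tool-axis shift (mm) and turn about tool x (deg) to world target; shift in axes after turn if head given"""
    o=ctrl.get_obs();R=cv2.Rodrigues(o["tool_rot"])[0]
    h=np.degrees(np.arctan2(R[1,1],R[0,1])); t=0 if head is None else head-h
    a=np.radians(h+t); B=np.array([[0,0,-1],[np.cos(a),np.sin(a),0],[np.sin(a),-np.cos(a),0]])
    print("heading %.1f turn_x %.1f shift mm"%(h,-t),(B@(np.array([x,y,z])-o["tool_pos"])*1000).round(1),"pos",o["tool_pos"].round(4),"t",round(o["t"],2),"open",round(o["opening"],4),"F",o["contact_force"].round(1))
E
python3 - <<'E'
from h import *
print("can",ray("top",339.4,201.8,.099).round(4),"large",ray("top",388.5,197.5,.089).round(4),"small",ray("top",435.2,204.8,.059).round(4),"med",ray("top",548/1.25,318/1.25,.071).round(4))
print(proj("top",[.573,-.0945,.099]),"disc",ray("top",407.6,230,.005).round(3))
go(.573,-.0945,.2,76)
E
```

```text
can [ 0.5681 -0.0967  0.099 ] large [ 0.5786 -0.2162  0.089 ] small [ 0.5637 -0.337   0.059 ] med [ 0.4412 -0.3334  0.071 ]
(np.float64(338.4238897130756), np.float64(199.78569967421538)) disc [ 0.507 -0.277  0.005]
heading 70.9 turn_x -5.1 shift mm [  31.3 -575.6  523. ] pos [0.2047 0.5905 0.2313] t 1.3 open 0.0854 F [ 0.4 -1.  -1.3]
```

>>> arm_command([
  [[0, 0, 0, -5.1, 0, 0, 0.085], [0, -0.03, 0.027, 0, 0, 0, 0.085], [0, -0.03, 0.027, 0, 0, 0, 0.085], [0, -0.03, 0.027, 0, 0, 0, 0.085], [0, -0.03, 0.027, 0, 0, 0, 0.085], [0, -0.03, 0.027, 0, 0, 0, 0.085], [0, -0.03, 0.027, 0, 0, 0, 0.085], [0, -0.03, 0.027, 0, 0, 0, 0.085], [0, -0.03, 0.027, 0, 0, 0, 0.085], [0, -0.03, 0.027, 0, 0, 0, 0.085], [0, -0.03, 0.027, 0, 0, 0, 0.085], [0, -0.03, 0.027, 0, 0, 0, 0.085], [0, -0.03, 0.027, 0, 0, 0, 0.085], [0, -0.03, 0.027, 0, 0, 0, 0.085], [0, -0.03, 0.027, 0, 0, 0, 0.085], [0, -0.03, 0.027, 0, 0, 0, 0.085], [0, -0.03, 0.027, 0, 0, 0, 0.085], [0, -0.03, 0.027, 0, 0, 0, 0.085], [0, 0, 0, 0, 0, 0, 0.085]],
])

```text
t: 2.88
tool_pos: [0.5406, -0.0334, 0.2332]
tool_rot: [0.184, 1.551, -0.179]
contact_force: [-0.8, -0.2, 0.6]
opening: 0.0853
```

```bash
python3 -c "
from h import *
go(.57,-.095,.2,76)"
```

```text
heading 76.7 turn_x 0.7 shift mm [ 33.2 -52.7  43.4] pos [ 0.5406 -0.0334  0.2332] t 2.88 open 0.0853 F [-0.8 -0.2  0.6]
```

>>> arm_command([
  [[0.01, -0.026, 0.022, 0, 0, 0, 0.085], [0.01, -0.026, 0.021, 0.7, 0, 0, 0.085], [0.01, 0, 0, 0, 0, 0, 0.085], [0, 0, 0, 0, 0, 0, 0.085]],
])

```text
t: 3.22
tool_pos: [0.5733, -0.0989, 0.2037]
tool_rot: [0.198, 1.547, -0.192]
contact_force: [0.0, 0.7, -1.2]
opening: 0.0846
```

```bash
python3 -c "
from h import *
go(.57,-.095,.053,76)
im=get_image('top');s=get_image('scene')
a=cv2.resize(im[160:260,300:420],None,fx=4,fy=4);b=cv2.resize(s[100:240,230:400],None,fx=400/140,fy=400/140)
cv2.imwrite('pics/c.png',np.hstack([a[:400,:400],b[:400,:400]])[:,:,::-1])"
```

```text
heading 75.7 turn_x -0.3 shift mm [150.7   3.   -4.1] pos [ 0.5733 -0.0989  0.2037] t 3.22 open 0.0846 F [ 0.   0.7 -1.2]
```

View pics/c.png

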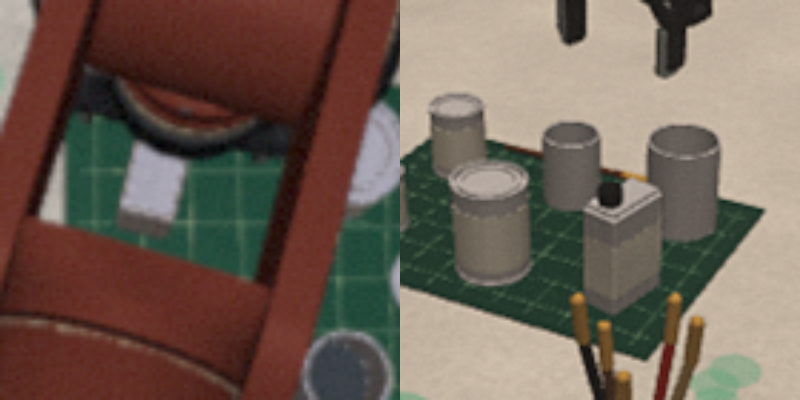

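>>> arm_command([
  [[0.02, 0.003, -0.004, 0, 0, 0, 0.085], [0.025, 0, 0, 0, 0, 0, 0.085], [0.025, 0, 0, 0, 0, 0, 0.085], [0.025, 0, 0, 0, 0, 0, 0.085], [0.025, 0, 0, 0, 0, 0, 0.085], [0.02, 0, 0, 0, 0, 0, 0.085], [0.01, 0, 0, 0, 0, 0, 0.085], [0, 0, 0, 0, 0, 0, 0.085], [0, 0, 0, 0, 0, 0, 0.085]],
])

```text
t: 4.07
tool_pos: [0.5785, -0.0841, 0.0632]
tool_rot: [0.184, 1.526, -0.18]
contact_force: [-0.5, -0.2, 0.4]
opening: 0.0847
```

```bash
python3 -c "
from h import *
go(.57,-.095,.053,76)"
```

```text
heading 76.7 turn_x 0.7 shift mm [ 10.2 -12.6  -5.6] pos [ 0.5785 -0.0841  0.0632] t 4.07 open 0.0847 F [-0.5 -0.2  0.4]
```

```bash
cat >> h.py <<'E'
def go(x,y,z,head):
    o=ctrl.get_obs();R=cv2.Rodrigues(o["tool_rot"])[0]
    a=np.radians(head);B=np.array([[0,0,-1],[np.cos(a),np.sin(a),0],[np.sin(a),-np.cos(a),0]]).T
    w=np.degrees(cv2.Rodrigues(R.T@B)[0]).ravel()
    e=np.array([x,y,z])-o["tool_pos"]
    print("shift now-axes mm",(R.T@e*1000).round(1),"target-axes",(B.T@e*1000).round(1),"turn deg",w.round(1),"pos",o["tool_pos"].round(4),"t",round(o["t"],2),"open",round(o["opening"],4),"F",o["contact_force"].round(1))
E
python3 -c "
from h import *
go(.57,-.095,.053,76)"
```

```text
shift now-axes mm [  9.9 -12.6  -6.1] target-axes [ 10.2 -12.6  -5.6] turn deg [ 0.7  2.1 -0.4] pos [ 0.5785 -0.0841  0.0632] t 4.07 open 0.0847 F [-0.5 -0.2  0.4]
```

>>> arm_command([
  [[0, -0.0125, -0.006, 0.7, 2.1, -0.4, 0.085], [0, 0, 0, 0, 0, 0, 0.085]],
])

```text
t: 4.23
tool_pos: [0.571, -0.0941, 0.0661]
tool_rot: [0.19, 1.56, -0.191]
contact_force: [0.3, -1.0, -0.2]
opening: 0.0849
```

```bash
python3 -c "
from h import *
go(.57,-.095,.053,76)"
```

```text
shift now-axes mm [13.1 -1.1 -0.8] target-axes [13.1 -1.1 -0.7] turn deg [0.1 0.1 0. ] pos [ 0.571  -0.0941  0.0661] t 4.23 open 0.0849 F [ 0.3 -1.  -0.2]
```

Now down and close.

>>> arm_command([
  [[0.0075, -0.001, -0.001, 0, 0, 0, 0.085], [0.006, 0, 0, 0, 0, 0, 0.085], [0, 0, 0, 0, 0, 0, 0.06], [0, 0, 0, 0, 0, 0, 0.045], [0, 0, 0, 0, 0, 0, 0.02], [0, 0, 0, 0, 0, 0, 0.02], [0, 0, 0, 0, 0, 0, 0.02], [0, 0, 0, 0, 0, 0, 0.02], [0, 0, 0, 0, 0, 0, 0.02], [0, 0, 0, 0, 0, 0, 0.02], [0, 0, 0, 0, 0, 0, 0.02]],
], squeeze=40)

```text
t: 5.15
tool_pos: [0.5737, -0.0945, 0.0569]
tool_rot: [0.189, 1.549, -0.19]
contact_force: [-0.6, -0.6, -0.0]
opening: 0.0333
```

```bash
python3 -c "
from h import *
go(.57,-.095,.053,76)"
```

```text
shift now-axes mm [ 3.8 -1.4 -3.5] target-axes [ 3.9 -1.4 -3.4] turn deg [ 0.1  0.8 -0. ] pos [ 0.5737 -0.0945  0.0569] t 5.15 open 0.0333 F [-0.6 -0.6 -0. ]
```

>>> arm_command([
  [[-0.01, 0, 0, 0, 0, 0, 0.02], [-0.025, 0, 0, 0, 0, 0, 0.02], [-0.035, 0, 0, 0, 0, 0, 0.02], [-0.035, 0, 0, 0, 0, 0, 0.02], [-0.03, 0, 0, 0, 0, 0, 0.02], [-0.01, 0, 0, 0, 0, 0, 0.02], [0, 0, 0, 0, 0, 0, 0.02]],
])

```text
t: 5.73
tool_pos: [0.5662, -0.0919, 0.2018]
tool_rot: [0.192, 1.565, -0.188]
contact_force: [0.2, 0.3, -4.0]
opening: 0.0337
```

```bash
python3 -c "
from h import *
go(.587,.156,.2,85)"
```

```text
shift now-axes mm [  2.6 245.7 -39.3] target-axes [  1.8 248.8  -0.9] turn deg [-8.9 -0.2 -0.2] pos [ 0.5662 -0.0919  0.2018] t 5.73 open 0.0337 F [ 0.2  0.3 -4. ]
```

>>> arm_command([
  [[0, 0, 0, -4.5, 0, 0, 0.02], [0, 0, 0, -4.4, 0, 0, 0.02], [0, 0.02, 0, 0, 0, 0, 0.02], [0, 0.035, 0, 0, 0, 0, 0.02], [0, 0.035, 0, 0, 0, 0, 0.02], [0, 0.035, 0, 0, 0, 0, 0.02], [0, 0.035, 0, 0, 0, 0, 0.02], [0, 0.035, 0, 0, 0, 0, 0.02], [0, 0.035, 0, 0, 0, 0, 0.02], [0, 0.02, 0, 0, 0, 0, 0.02], [0, 0, 0, 0, 0, 0, 0.02]],
])

```text
t: 6.65
tool_pos: [0.576, 0.1665, 0.176]
tool_rot: [0.069, 1.605, -0.066]
contact_force: [-0.3, 0.4, -2.7]
opening: 0.0333
```

```bash
python3 -c "
from h import *
go(.587,.156,.2,85)"
```

```text
shift now-axes mm [-24.4  -9.5  11. ] target-axes [-24.   -9.5  11.8] turn deg [ 0.1 -2.  -0. ] pos [0.576  0.1665 0.176 ] t 6.65 open 0.0333 F [-0.3  0.4 -2.7]
```

>>> arm_command([
  [[0.01, -0.0095, 0.011, 0.1, -2, 0, 0.02], [0.01, 0, 0, 0, 0, 0, 0.02], [0, 0, 0, 0, 0, 0, 0.02]],
])

```text
t: 6.9
tool_pos: [0.5821, 0.1574, 0.1476]
tool_rot: [0.065, 1.58, -0.066]
contact_force: [-0.3, -0.8, -3.7]
opening: 0.0334
```

```bash
python3 -c "
from h import *
go(.587,.156,.07,85)
im=get_image('top');s=get_image('scene')
for c in ('scene','top'):
  print([(round(d['conf'],2),world(c,d['at']).round(4)) for d in mark_of(c,'thinners_can')])
a=cv2.resize(im[150:250,190:290],None,fx=4,fy=4);b=cv2.resize(s[120:270,370:520],None,fx=400/150,fy=400/150)
cv2.imwrite('pics/d.png',np.hstack([a,b])[:,:,::-1])"
```

```text
shift now-axes mm [77.6 -0.9  5.8] target-axes [77.6 -1.   5. ] turn deg [ 0.2 -0.6  0.1] pos [0.5821 0.1574 0.1476] t 6.9 open 0.0334 F [-0.3 -0.8 -3.7]
[(0.69, array([0.582 , 0.1592, 0.0943])), (0.38, array([0.5862, 0.1582, 0.007 ]))]
[(0.54, array([0.5828, 0.1552, 0.0895]))]
```

View pics/d.png

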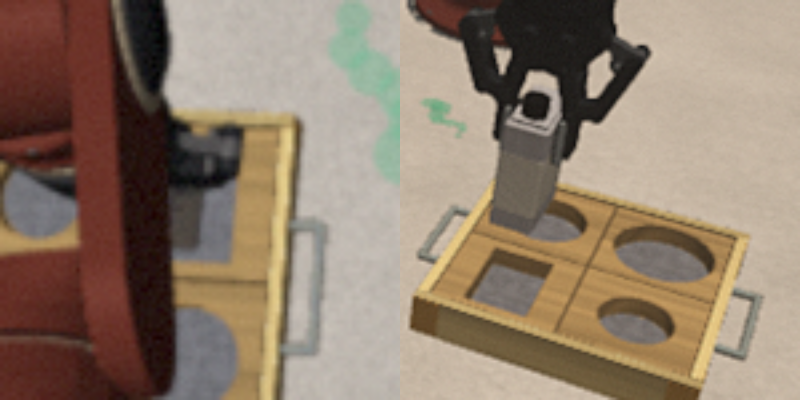

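>>> arm_command([
  [[0.015, -0.001, 0.005, 0, -0.6, 0, 0.02], [0.02, 0, 0, 0, 0, 0, 0.02], [0.01, 0, 0, 0, 0, 0, 0.02], [0, 0, 0, 0, 0, 0, 0.02]],
])

```text
t: 7.43
tool_pos: [0.5936, 0.1553, 0.1114]
tool_rot: [0.069, 1.553, -0.066]
contact_force: [-0.6, -0.2, -3.2]
opening: 0.0337
```

```bash
python3 -c "
from h import *
go(.587,.156,.07,85)"
```

```text
shift now-axes mm [41.2  0.  -7.4] target-axes [41.4  0.1 -6.7] turn deg [ 0.1  0.9 -0.1] pos [0.5936 0.1553 0.1114] t 7.43 open 0.0337 F [-0.6 -0.2 -3.2]
```

>>> arm_command([
  [[0.005, 0, -0.007, 0, 0.9, 0, 0.02], [0.008, 0, -0.001, 0, 0.3, 0, 0.02], [0, 0, 0, 0, 0, 0, 0.02]],
])

```text
t: 7.68
tool_pos: [0.5861, 0.1559, 0.0996]
tool_rot: [0.071, 1.574, -0.066]
contact_force: [0.4, 0.5, -4.6]
opening: 0.0335
```

```bash
python3 -c "
from h import *
go(.587,.156,.07,85)"
```

```text
shift now-axes mm [29.6  0.1  1. ] target-axes [29.6  0.2  0.9] turn deg [ 0.  -0.2 -0.2] pos [0.5861 0.1559 0.0996] t 7.68 open 0.0335 F [ 0.4  0.5 -4.6]
```

Well aligned; now lower slowly to just above contact.

>>> arm_command([
  [[0.006, 0, 0, 0, 0, 0, 0.02], [0.006, 0, -0.0005, 0, 0.2, 0, 0.02], [0.006, 0, -0.0005, 0, 0.2, 0, 0.02], [0.006, 0, -0.0005, 0, 0.2, 0, 0.02], [0, 0, 0, 0, 0, 0, 0.02]],
])

```text
t: 8.1
tool_pos: [0.5855, 0.1565, 0.0752]
tool_rot: [0.071, 1.582, -0.065]
contact_force: [-0.5, -0.3, -3.1]
opening: 0.0337
```

```bash
python3 -c "
from h import *
go(.587,.156,.07,85)"
```

```text
shift now-axes mm [ 5.2 -0.4  1.6] target-axes [ 5.2 -0.4  1.5] turn deg [ 0.  -0.7 -0.2] pos [0.5855 0.1565 0.0752] t 8.1 open 0.0337 F [-0.5 -0.3 -3.1]
```

>>> arm_command([
  [[0.002, 0, 0.001, 0, -0.7, 0, 0.02], [0.002, 0, 0, 0, 0, 0, 0.02], [0, 0, 0, 0, 0, 0, 0.02]],
])

```text
t: 8.35
tool_pos: [0.5864, 0.1564, 0.0702]
tool_rot: [0.071, 1.569, -0.065]
contact_force: [-0.6, 1.2, -2.9]
opening: 0.0335
```

>>> arm_command([
  [[0.0015, 0, 0, 0, 0, 0, 0.02], [0, 0, 0, 0, 0, 0, 0.02]],
])

```text
t: 8.52
tool_pos: [0.587, 0.1565, 0.0695]
tool_rot: [0.071, 1.568, -0.065]
contact_force: [0.4, 0.4, -3.2]
opening: 0.0337
```

>>> arm_command([
  [[0.0015, 0, 0, 0, 0, 0, 0.02], [0, 0, 0, 0, 0, 0, 0.02]],
])

```text
t: 8.68
tool_pos: [0.5877, 0.1566, 0.0695]
tool_rot: [0.071, 1.567, -0.065]
contact_force: [0.1, 0.1, -3.3]
opening: 0.0333
```

>>> arm_command([
  [[0.001, 0, 0, 0, 0, 0, 0.02], [0, 0, 0, 0, 0, 0, 0.02]],
])

```text
t: 8.85
tool_pos: [0.5883, 0.1567, 0.0691]
tool_rot: [0.071, 1.565, -0.064]
contact_force: [-0.7, 0.4, -3.5]
opening: 0.0336
```

>>> arm_command([
  [[0.003, 0, -0.001, 0, 0, 0, 0.02], [0, 0, 0, 0, 0, 0, 0.02]],
])

```text
t: 9.02
tool_pos: [0.5888, 0.1568, 0.0698]
tool_rot: [0.071, 1.563, -0.064]
contact_force: [-0.4, 0.7, -3.8]
opening: 0.0333
```

>>> arm_command([
  [[0.002, 0, -0.001, 0, 0, 0, 0.02], [0, 0, 0, 0, 0, 0, 0.02]],
])

```text
t: 9.18
tool_pos: [0.589, 0.1567, 0.0688]
tool_rot: [0.071, 1.559, -0.064]
contact_force: [-0.6, 0.2, -1.8]
opening: 0.0337
```

>>> arm_command([
  [[0.0025, 0, -0.001, 0, 0.4, 0, 0.02], [0, 0, 0, 0, 0, 0, 0.02]],
])

```text
t: 9.35
tool_pos: [0.5897, 0.1568, 0.0694]
tool_rot: [0.071, 1.563, -0.064]
contact_force: [0.0, 0.0, -3.2]
opening: 0.0336
```

>>> arm_command([
  [[0.004, 0, -0.002, 0, 0.3, 0, 0.02], [0.002, 0, 0, 0, 0, 0, 0.02]],
])

```text
t: 9.52
tool_pos: [0.5906, 0.1568, 0.0688]
tool_rot: [0.07, 1.563, -0.064]
contact_force: [-3.7, -1.0, 6.9]
opening: 0.0337
```

>>> arm_command([
  [[0, 0, 0, 0, 0, 0, 0.045], [0, 0, 0, 0, 0, 0, 0.06], [0, 0, 0, 0, 0, 0, 0.07], [0, 0, 0, 0, 0, 0, 0.07], [0, 0, 0, 0, 0, 0, 0.07], [0, 0, 0, 0, 0, 0, 0.07]],
])

```text
t: 10.02
tool_pos: [0.59, 0.1571, 0.0669]
tool_rot: [0.071, 1.565, -0.064]
contact_force: [-0.1, 0.1, 0.2]
opening: 0.0698
```

```bash
python3 -c "
from h import *
go(.587,.156,.2,85)"
```

```text
shift now-axes mm [-133.1   -0.7   -2.2] target-axes [-133.1   -1.4   -2.9] turn deg [ 0.1  0.3 -0.3] pos [0.59   0.1571 0.0669] t 10.02 open 0.0698 F [-0.1  0.1  0.2]
```

>>> arm_command([
  [[-0.015, 0, 0, 0, 0, 0, 0.07], [-0.025, 0, 0, 0, 0, 0, 0.07], [-0.035, 0, 0, 0, 0, 0, 0.07], [-0.035, 0, 0, 0, 0, 0, 0.07], [-0.015, 0, 0, 0, 0, 0, 0.085], [-0.003, -0.025, 0, 0, 0, 0, 0.085], [-0.003, -0.035, 0, 0, 0, 0, 0.085], [-0.003, -0.035, 0, 0, 0, 0, 0.085], [-0.003, -0.035, 0, 0, 0, 0, 0.085], [-0.003, -0.035, 0, 0, 0, 0, 0.085], [-0.003, -0.035, 0, 0, 0, 0, 0.085], [-0.003, -0.035, 0, 0, 0, 0, 0.085], [-0.003, -0.035, 0, 0, 0, 0, 0.085], [-0.003, -0.035, 0, 0, 0, 0, 0.085], [0, 0, 0, 0, 0, 0, 0.085]],
])

```text
t: 11.27
tool_pos: [0.5601, -0.1583, 0.2201]
tool_rot: [0.063, 1.57, -0.059]
contact_force: [-0.0, 0.0, 1.1]
opening: 0.0849
```

```bash
python3 -c "
from h import *
go(.58,-.217,.13,85)
for c in ('scene','top'):
 for n in('thinners_can','tin_large'):
  print(c,n,[(round(d['conf'],2),world(c,d['at']).round(4)) for d in mark_of(c,n)])
s=get_image('scene');b=cv2.resize(s[150:290,340:540],None,fx=3,fy=3)
cv2.imwrite('pics/e.png',b[:,:,::-1])"
```

```text
shift now-axes mm [ 90.  -57.1  24.5] target-axes [ 90.1 -56.7  24.9] turn deg [ 0.5 -0.  -0.1] pos [ 0.5601 -0.1583  0.2201] t 11.27 open 0.0849 F [-0.   0.   1.1]
scene thinners_can [(0.69, array([0.582 , 0.1592, 0.0943])), (0.38, array([0.5862, 0.1582, 0.007 ]))]
scene tin_large [(0.67, array([ 0.5803, -0.219 ,  0.0021]))]
top thinners_can [(0.54, array([0.5828, 0.1552, 0.0895]))]
top tin_large [(0.59, array([ 0.5813, -0.2163,  0.003 ]))]
```

View pics/e.png

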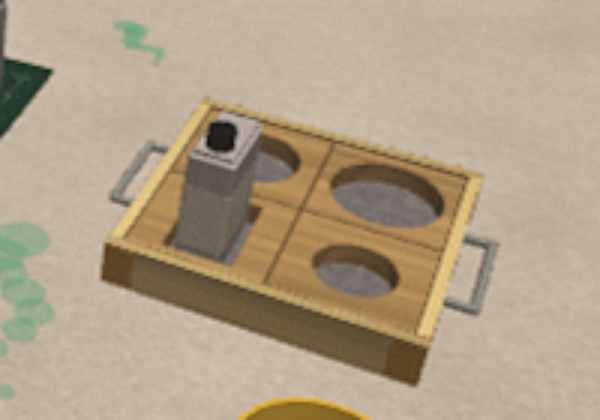

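The can stands upright in the oblong well. Next is the large tin. The last network readings used the previous picture, so from here I'll take the image first.

>>> arm_command([
  [[0.01, -0.03, 0.012, 0.5, 0, 0, 0.085], [0.015, -0.027, 0.009, 0, 0, 0, 0.085], [0.025, 0, 0, 0, 0, 0, 0.085], [0.025, 0, 0, 0, 0, 0, 0.085], [0, 0, 0, 0, 0, 0, 0.085]],
])

```text
t: 11.93
tool_pos: [0.5817, -0.2038, 0.1438]
tool_rot: [0.056, 1.566, -0.049]
contact_force: [-1.4, 1.3, -1.3]
opening: 0.0854
```

```bash
python3 -c "
from h import *
go(.5805,-.2175,.045,85)"
```

```text
shift now-axes mm [ 98.7 -14.2  -0.6] target-axes [ 98.8 -13.7   0. ] turn deg [ 1.2  0.2 -0.3] pos [ 0.5817 -0.2038  0.1438] t 11.93 open 0.0854 F [-1.4  1.3 -1.3]
```

>>> arm_command([
  [[0.01, -0.014, -0.001, 1.2, 0, 0, 0.085], [0.012, -0.003, -0.001, 0, 0, 0, 0.085], [0, 0, 0, 0, 0, 0, 0.085]],
])

```text
t: 12.18
tool_pos: [0.5795, -0.218, 0.1211]
tool_rot: [0.07, 1.566, -0.061]
contact_force: [-0.7, 0.9, -1.3]
opening: 0.085
```

```bash
python3 -c "
from h import *
go(.5805,-.2175,.045,85)"
```

```text
shift now-axes mm [76.1  0.2  0.7] target-axes [76.1  0.6  1. ] turn deg [ 0.2  0.2 -0.3] pos [ 0.5795 -0.218   0.1211] t 12.18 open 0.085 F [-0.7  0.9 -1.3]
```

>>> arm_command([
  [[0.015, -0.001, -0.0005, 0, 0, 0, 0.085], [0.015, -0.001, -0.0005, 0, 0.2, 0, 0.085], [0.015, -0.001, -0.0005, 0, 0.2, 0, 0.085], [0, 0, 0, 0, 0, 0, 0.085]],
])

```text
t: 12.52
tool_pos: [0.5799, -0.2206, 0.0772]
tool_rot: [0.068, 1.569, -0.062]
contact_force: [-0.5, 0.5, -1.2]
opening: 0.0849
```

```bash
python3 -c "
from h import *
go(.5805,-.2175,.045,85)"
```

```text
shift now-axes mm [32.2  3.   0.3] target-axes [32.2  3.2  0.3] turn deg [ 0.3  0.1 -0.2] pos [ 0.5799 -0.2206  0.0772] t 12.52 open 0.0849 F [-0.5  0.5 -1.2]
```

>>> arm_command([
  [[0.012, 0.003, 0, 0, 0, 0, 0.085], [0.012, 0, 0, 0, 0, 0, 0.085], [0.008, 0, 0, 0, 0, 0, 0.085], [0, 0, 0, 0, 0, 0, 0.075], [0, 0, 0, 0, 0, 0, 0.05], [0, 0, 0, 0, 0, 0, 0.05], [0, 0, 0, 0, 0, 0, 0.05], [0, 0, 0, 0, 0, 0, 0.05], [0, 0, 0, 0, 0, 0, 0.05]],
])

```text
t: 13.27
tool_pos: [0.5811, -0.2165, 0.0428]
tool_rot: [0.068, 1.568, -0.061]
contact_force: [0.8, -0.0, -2.3]
opening: 0.0651
```

```bash
python3 -c "
from h import *
go(.5805,-.2175,.045,85)"
```

```text
shift now-axes mm [-2.2 -1.  -0.5] target-axes [-2.2 -1.  -0.5] turn deg [ 0.3  0.1 -0.3] pos [ 0.5811 -0.2165  0.0428] t 13.27 open 0.0651 F [ 0.8 -0.  -2.3]
```

>>> arm_command([
  [[-0.01, 0, 0, 0, 0, 0, 0.05], [-0.025, 0, 0, 0, 0, 0, 0.05], [-0.035, 0, 0, 0, 0, 0, 0.05], [-0.035, 0, 0, 0, 0, 0, 0.05], [-0.035, 0, 0, 0, 0, 0, 0.05], [-0.03, 0, 0, 0, 0, 0, 0.05], [0, 0, 0, 0, 0, 0, 0.05]],
], squeeze=55)

```text
t: 13.85
tool_pos: [0.5763, -0.2156, 0.2164]
tool_rot: [0.072, 1.58, -0.057]
contact_force: [1.5, -0.5, -1.5]
opening: 0.0652
```

```bash
python3 -c "
from h import *
go(.4953,.2657,.21,85)"
```

```text
shift now-axes mm [  12.1  473.  -120.1] target-axes [   6.4  472.4 -122.6] turn deg [ 0.3 -0.6 -0.5] pos [ 0.5763 -0.2156  0.2164] t 13.85 open 0.0652 F [ 1.5 -0.5 -1.5]
```

>>> arm_command([
  [[-0.002, 0.02, -0.005, 0, -0.6, 0, 0.05], [-0.002, 0.035, -0.009, 0, 0, 0, 0.05], [-0.002, 0.035, -0.009, 0, 0, 0, 0.05], [-0.002, 0.035, -0.009, 0, 0, 0, 0.05], [-0.002, 0.035, -0.009, 0, 0, 0, 0.05], [-0.002, 0.035, -0.009, 0, 0, 0, 0.05], [-0.002, 0.035, -0.009, 0, 0, 0, 0.05], [-0.002, 0.035, -0.009, 0, 0, 0, 0.05], [-0.002, 0.035, -0.009, 0, 0, 0, 0.05], [-0.002, 0.035, -0.009, 0, 0, 0, 0.05], [-0.002, 0.035, -0.009, 0, 0, 0, 0.05], [-0.002, 0.035, -0.009, 0, 0, 0, 0.05], [-0.002, 0.035, -0.009, 0, 0, 0, 0.05], [-0.002, 0.02, -0.005, 0, 0, 0, 0.05], [0, 0, 0, 0, 0, 0, 0.05]],
])

```text
t: 15.1
tool_pos: [0.4855, 0.2696, 0.2361]
tool_rot: [0.075, 1.582, -0.068]
contact_force: [0.3, -0.0, -2.2]
opening: 0.0649
```

```bash
python3 -c "
from h import *
go(.4953,.2657,.0548,85)"
```

```text
shift now-axes mm [181.1  -3.8  12.4] target-axes [181.3  -3.1  10.1] turn deg [-0.2 -0.7 -0.2] pos [0.4855 0.2696 0.2361] t 15.1 open 0.0649 F [ 0.3 -0.  -2.2]
```

>>> arm_command([
  [[0.015, -0.003, 0.005, 0, -0.7, 0, 0.05], [0.025, 0, 0.003, 0, 0, 0, 0.05], [0.03, 0, 0, 0, 0, 0, 0.05], [0.025, 0, 0, 0, 0, 0, 0.05], [0.015, 0, 0, 0, 0, 0, 0.05], [0, 0, 0, 0, 0, 0, 0.05]],
])

```text
t: 15.6
tool_pos: [0.4906, 0.2653, 0.1184]
tool_rot: [0.068, 1.572, -0.067]
contact_force: [-1.1, -1.2, -4.8]
opening: 0.0651
```

```bash
python3 -c "
from h import *
go(.4953,.2657,.0548,85)
im=get_image('top');s=get_image('scene')
for c in ('scene','top'):
 for n in('tin_large','block_large'):
  print(c,n,[(round(d['conf'],2),world(c,d['at']).round(4)) for d in mark_of(c,n)])
a=cv2.resize(im[160:260,150:250],None,fx=4,fy=4);b=cv2.resize(s[120:270,390:540],None,fx=400/150,fy=400/150)
cv2.imwrite('pics/f.png',np.hstack([a,b])[:,:,::-1])"
```

```text
shift now-axes mm [63.6  0.8  4.8] target-axes [63.6  0.9  4.7] turn deg [ 0.1 -0.1 -0. ] pos [0.4906 0.2653 0.1184] t 15.6 open 0.0651 F [-1.1 -1.2 -4.8]
scene tin_large [(0.94, array([0.4909, 0.2669, 0.0802]))]
scene block_large [(0.75, array([0.493 , 0.2638, 0.0088]))]
top tin_large [(0.82, array([0.4913, 0.262 , 0.0789]))]
top block_large [(0.63, array([0.4944, 0.263 , 0.0084]))]
```

View pics/f.png

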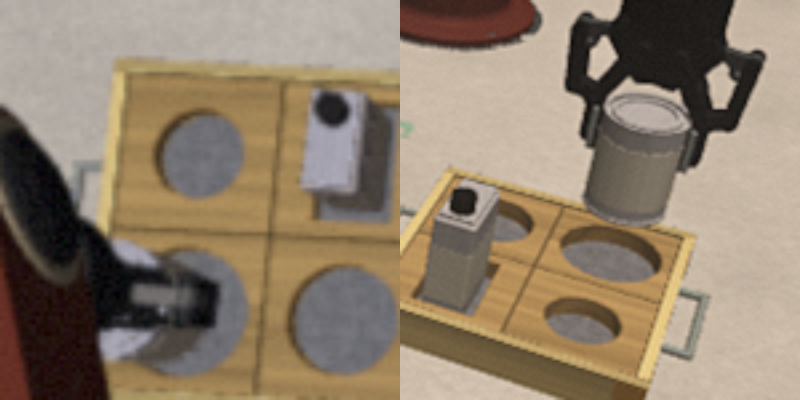

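>>> arm_command([
  [[0.01, 0, 0.004, 0, 0, 0, 0.05], [0.012, 0, 0, 0, 0, 0, 0.05], [0.012, 0, 0, 0, 0, 0, 0.05], [0, 0, 0, 0, 0, 0, 0.05]],
])

```text
t: 16.23
tool_pos: [0.5032, 0.2684, 0.094]
tool_rot: [0.075, 1.551, -0.06]
contact_force: [-1.8, -0.4, -4.4]
opening: 0.0652
```

```bash
python3 -c "
from h import *
go(.4945,.2645,.0548,85)"
```

```text
shift now-axes mm [39.  -5.1 -9. ] target-axes [39.2 -4.7 -8.3] turn deg [ 0.1  1.  -0.6] pos [0.5032 0.2684 0.094 ] t 16.23 open 0.0652 F [-1.8 -0.4 -4.4]
```

>>> arm_command([
  [[0.003, -0.004, -0.008, 0, 1, -0.5, 0.05], [0.003, 0, -0.001, 0, 0.2, 0, 0.05], [0, 0, 0, 0, 0, 0, 0.05]],
])

```text
t: 16.48
tool_pos: [0.492, 0.2646, 0.0853]
tool_rot: [0.067, 1.578, -0.068]
contact_force: [0.2, -0.0, -3.2]
opening: 0.0651
```

```bash
python3 -c "
from h import *
go(.4945,.2645,.0548,85)"
```

```text
shift now-axes mm [30.5  0.2  2.7] target-axes [30.5  0.1  2.5] turn deg [ 0.1 -0.5  0. ] pos [0.492  0.2646 0.0853] t 16.48 open 0.0651 F [ 0.2 -0.  -3.2]
```

>>> arm_command([
  [[0.007, 0, 0.001, 0, 0, 0, 0.05], [0.007, 0, 0, 0, 0, 0, 0.05], [0.007, 0, -0.0005, 0, 0, 0, 0.05], [0, 0, 0, 0, 0, 0, 0.05]],
])

```text
t: 16.82
tool_pos: [0.4925, 0.2647, 0.0626]
tool_rot: [0.068, 1.577, -0.067]
contact_force: [-0.1, -0.8, -3.7]
opening: 0.065
```

```bash
python3 -c "
from h import *
go(.4945,.2645,.0548,85)"
```

```text
shift now-axes mm [ 7.8 -0.   2.1] target-axes [ 7.8 -0.   2. ] turn deg [ 0.1 -0.4  0. ] pos [0.4925 0.2647 0.0626] t 16.82 open 0.065 F [-0.1 -0.8 -3.7]
```

>>> arm_command([
  [[0.004, 0, 0.001, 0, -0.3, 0, 0.05], [0.003, 0, 0, 0, 0, 0, 0.05]],
])

```text
t: 16.98
tool_pos: [0.4938, 0.2647, 0.0552]
tool_rot: [0.067, 1.571, -0.067]
contact_force: [0.3, 1.0, -3.5]
opening: 0.0649
```

>>> arm_command([
  [[0.003, 0, 0, 0, 0, 0, 0.05]],
])

```text
t: 17.07
tool_pos: [0.4942, 0.2648, 0.0548]
tool_rot: [0.066, 1.572, -0.068]
contact_force: [-16.0, -6.0, 33.2]
opening: 0.0651
```

>>> arm_command([
  [[0, 0, 0, 0, 0, 0, 0.068], [0, 0, 0, 0, 0, 0, 0.072], [0, 0, 0, 0, 0, 0, 0.08], [0, 0, 0, 0, 0, 0, 0.08], [0, 0, 0, 0, 0, 0, 0.08]],
])

```text
t: 17.48
tool_pos: [0.498, 0.2663, 0.0593]
tool_rot: [0.069, 1.563, -0.065]
contact_force: [-0.8, -0.0, 0.9]
opening: 0.0799
```

```bash
python3 -c "
from h import *
go(.4945,.2645,.2,85)"
```

```text
shift now-axes mm [-140.7   -1.6   -2.5] target-axes [-140.7   -2.1   -3.4] turn deg [ 0.1  0.4 -0.2] pos [0.498  0.2663 0.0593] t 17.48 open 0.0799 F [-0.8 -0.   0.9]
```

>>> arm_command([
  [[-0.015, -0.001, 0, 0, 0, 0, 0.08], [-0.025, 0, 0, 0, 0, 0, 0.08], [-0.035, 0, 0, 0, 0, 0, 0.08], [-0.035, 0, 0, 0, 0, 0, 0.085], [-0.03, 0, 0, 0, 0, 0, 0.085], [-0.002, -0.025, 0, 0, 0, 0, 0.085], [-0.002, -0.038, 0, 0, 0, 0, 0.085], [-0.002, -0.038, 0, 0, 0, 0, 0.085], [-0.002, -0.038, 0, 0, 0, 0, 0.085], [-0.002, -0.038, 0, 0, 0, 0, 0.085], [-0.002, -0.038, 0, 0, 0, 0, 0.085], [-0.002, -0.038, 0, 0, 0, 0, 0.085], [-0.002, -0.038, 0, 0, 0, 0, 0.085], [-0.002, -0.038, 0, 0, 0, 0, 0.085], [-0.002, -0.038, 0, 0, 0, 0, 0.085], [-0.002, -0.038, 0, 0, 0, 0, 0.085], [-0.002, -0.038, 0, 0, 0, 0, 0.085], [-0.002, -0.038, 0, 0, 0, 0, 0.085], [-0.002, -0.03, 0, 0, 0, 0, 0.085], [0, 0, 0, 0, 0, 0, 0.085]],
])

```text
t: 19.15
tool_pos: [0.4522, -0.2668, 0.2362]
tool_rot: [0.059, 1.553, -0.063]
contact_force: [0.6, 0.0, -1.3]
opening: 0.0849
```

```bash
python3 -c "
from h import *
np.set_printoptions(suppress=True)
im=get_image('top');s=get_image('scene')
for c in ('scene','top'):
 for n in('tin_large','tin_medium'):
  print(c,n,[(round(d['conf'],2),world(c,d['at']).round(4)) for d in mark_of(c,n)])
go(.442,-.335,.12,85)"
```

```text
scene tin_large [(0.64, array([0.4947, 0.2617, 0.0192])), (0.4, array([ 0.4414, -0.1025,  0.0032]))]
scene tin_medium [(0.72, array([ 0.4474, -0.3352, -0.0017]))]
top tin_large []
top tin_medium []
shift now-axes mm [115.3 -75.   -7.8] target-axes [115.5 -75.   -4.7] turn deg [ 0.9  0.9 -0.1] pos [ 0.4532 -0.2607  0.2355] t 19.45 open 0.0851 F [ 0.4  0.4 -0.4]
```

>>> arm_command([
  [[0.01, -0.03, -0.002, 0.9, 0.9, 0, 0.085], [0.015, -0.035, -0.003, 0, 0, 0, 0.085], [0.025, -0.012, -0.002, 0, 0, 0, 0.085], [0.025, 0, 0, 0, 0, 0, 0.085], [0.025, 0, 0, 0, 0, 0, 0.085], [0, 0, 0, 0, 0, 0, 0.085]],
])

```text
t: 19.95
tool_pos: [0.4454, -0.3336, 0.136]
tool_rot: [0.054, 1.562, -0.06]
contact_force: [-1.1, 0.8, -1.6]
opening: 0.0852
```

```bash
python3 -c "
from h import *
go(.443,-.336,.033,85)"
```

```text
shift now-axes mm [103.   -2.2  -3.1] target-axes [103.   -2.6  -2.2] turn deg [0.8 0.5 0.2] pos [ 0.4454 -0.3336  0.136 ] t 19.95 open 0.0852 F [-1.1  0.8 -1.6]
```

>>> arm_command([
  [[0.015, -0.003, -0.003, 0.8, 0.5, 0, 0.085], [0.015, -0.001, -0.0005, 0, 0.2, 0, 0.085], [0.015, -0.001, -0.0005, 0, 0.2, 0, 0.085], [0.01, 0, 0, 0, 0, 0, 0.085], [0, 0, 0, 0, 0, 0, 0.085]],
])

```text
t: 20.37
tool_pos: [0.4436, -0.3366, 0.0803]
tool_rot: [0.06, 1.575, -0.069]
contact_force: [0.6, 0.6, 0.5]
opening: 0.0848
```

```bash
python3 -c "
from h import *
go(.443,-.336,.033,85)"
```

```text
shift now-axes mm [47.3  0.9 -0.4] target-axes [47.3  0.6 -0.6] turn deg [ 0.3 -0.3  0.4] pos [ 0.4436 -0.3366  0.0803] t 20.37 open 0.0848 F [0.6 0.6 0.5]
```

>>> arm_command([
  [[0.014, 0, 0, 0, 0, 0, 0.085], [0.014, -0.0005, -0.0005, 0, 0, 0, 0.085], [0.012, -0.0005, -0.0005, 0, 0, 0, 0.085], [0.006, 0, 0, 0, 0, 0, 0.085], [0, 0, 0, 0, 0, 0, 0.065], [0, 0, 0, 0, 0, 0, 0.04], [0, 0, 0, 0, 0, 0, 0.04], [0, 0, 0, 0, 0, 0, 0.04], [0, 0, 0, 0, 0, 0, 0.04], [0, 0, 0, 0, 0, 0, 0.04], [0, 0, 0, 0, 0, 0, 0.04]],
], squeeze=45)

```text
t: 21.28
tool_pos: [0.4467, -0.3401, 0.0389]
tool_rot: [0.052, 1.567, -0.073]
contact_force: [-0.0, 0.4, -2.0]
opening: 0.0532
```

```bash
python3 -c "
from h import *
go(.443,-.336,.033,85)"
```

```text
shift now-axes mm [ 5.9  3.9 -4.1] target-axes [ 5.9  3.8 -4.1] turn deg [0.4 0.2 0.8] pos [ 0.4467 -0.3401  0.0389] t 21.28 open 0.0532 F [-0.   0.4 -2. ]
```

>>> arm_command([
  [[-0.01, 0, 0, 0, 0, 0, 0.04], [-0.025, 0, 0, 0, 0, 0, 0.04], [-0.035, 0, 0, 0, 0, 0, 0.04], [-0.035, 0, 0, 0, 0, 0, 0.04], [-0.035, 0, 0, 0, 0, 0, 0.04], [-0.03, 0, 0, 0, 0, 0, 0.04], [-0.003, 0.025, 0, 0, 0, 0, 0.04], [-0.003, 0.038, 0, 0, 0, 0, 0.04], [-0.003, 0.038, 0, 0, 0, 0, 0.04], [-0.003, 0.038, 0, 0, 0, 0, 0.04], [-0.003, 0.038, 0, 0, 0, 0, 0.04], [-0.003, 0.038, 0, 0, 0, 0, 0.04], [-0.003, 0.038, 0, 0, 0, 0, 0.04], [-0.003, 0.038, 0, 0, 0, 0, 0.04], [-0.003, 0.038, 0, 0, 0, 0, 0.04], [-0.003, 0.038, 0, 0, 0, 0, 0.04], [-0.003, 0.03, 0, 0, 0, 0, 0.04], [0, 0, 0, 0, 0, 0, 0.04]],
])

```text
t: 22.78
tool_pos: [0.4775, 0.0745, 0.2605]
tool_rot: [0.058, 1.552, -0.081]
contact_force: [-0.8, 0.4, -1.3]
opening: 0.0531
```

```bash
python3 -c "
from h import *
go(.4865,.165,.0509,85)"
```

```text
shift now-axes mm [208.3  93.7  -2.9] target-axes [209.6  90.9   1.1] turn deg [-0.1  1.   0.8] pos [0.4775 0.0745 0.2605] t 22.78 open 0.0531 F [-0.8  0.4 -1.3]
```

>>> arm_command([
  [[0.002, 0.03, -0.001, 0, 1, 0.8, 0.04], [0.002, 0.035, 0, 0, 0, 0, 0.04], [0.015, 0.022, 0, 0, 0, 0, 0.04], [0.025, 0, 0, 0, 0, 0, 0.04], [0.03, 0, 0, 0, 0, 0, 0.04], [0.03, 0, 0, 0, 0, 0, 0.04], [0.02, 0, 0, 0, 0, 0, 0.04], [0, 0, 0, 0, 0, 0, 0.04]],
])

```text
t: 23.45
tool_pos: [0.487, 0.1672, 0.1413]
tool_rot: [0.067, 1.555, -0.064]
contact_force: [-1.3, 0.6, -1.7]
opening: 0.0525
```

```bash
python3 -c "
from h import *
np.set_printoptions(suppress=True)
im=get_image('top');s=get_image('scene')
for c in ('scene','top'):
 for n in('tin_medium','block_medium'):
  print(c,n,[(round(d['conf'],2),world(c,d['at']).round(4)) for d in mark_of(c,n)])
go(.4865,.165,.0509,85)
a=cv2.resize(im[160:260,180:280],None,fx=4,fy=4);b=cv2.resize(s[120:270,370:520],None,fx=400/150,fy=400/150)
cv2.imwrite('pics/g.png',np.hstack([a,b])[:,:,::-1])"
```

```text
scene tin_medium [(0.72, array([0.4875, 0.1652, 0.1073]))]
scene block_medium [(0.77, array([0.4889, 0.163 , 0.0113]))]
top tin_medium [(0.6, array([0.4827, 0.1629, 0.1072]))]
top block_medium [(0.71, array([0.4845, 0.165 , 0.0072]))]
shift now-axes mm [97.3 -4.  -7.3] target-axes [97.5 -3.5 -4.7] turn deg [ 0.2  1.5 -0.3] pos [0.4915 0.1681 0.1484] t 23.75 open 0.0526 F [-1.3  0.6 -2. ]
```

View pics/g.png

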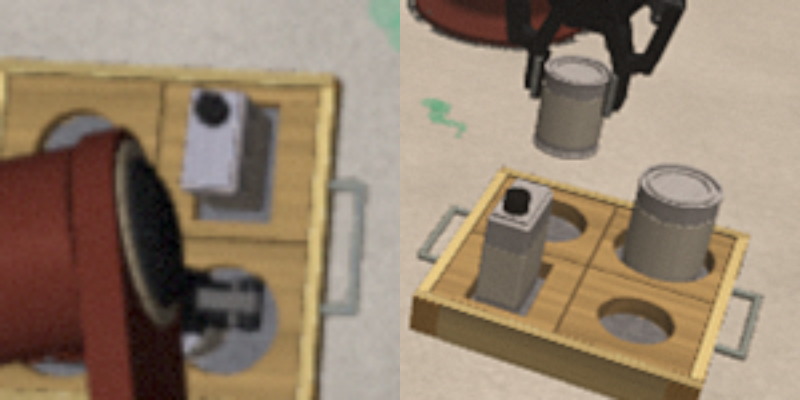

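>>> arm_command([
  [[0.015, -0.002, -0.003, 0, 1.5, 0, 0.04], [0.02, 0, -0.001, 0, 0.2, 0, 0.04], [0.015, 0, -0.001, 0, 0.2, 0, 0.04], [0, 0, 0, 0, 0, 0, 0.04]],
])

```text
t: 24.08
tool_pos: [0.4907, 0.1669, 0.1017]
tool_rot: [0.073, 1.569, -0.059]
contact_force: [-0.7, -0.0, -3.0]
opening: 0.053
```

```bash
python3 -c "
from h import *
go(.4895,.166,.0509,85)"
```

```text
shift now-axes mm [50.8 -1.4 -1.1] target-axes [50.8 -1.  -1.1] turn deg [ 0.2  0.  -0.5] pos [0.4907 0.1669 0.1017] t 24.08 open 0.053 F [-0.7 -0.  -3. ]
```

>>> arm_command([
  [[0.01, -0.001, -0.001, 0, 0, -0.5, 0.04], [0.01, 0, -0.0005, 0, 0.2, 0, 0.04], [0.008, 0, -0.0005, 0, 0.2, 0, 0.04], [0, 0, 0, 0, 0, 0, 0.04]],
])

```text
t: 24.42
tool_pos: [0.4895, 0.1658, 0.0724]
tool_rot: [0.067, 1.576, -0.066]
contact_force: [0.3, 0.2, -2.0]
opening: 0.0531
```

```bash
python3 -c "
from h import *
go(.4895,.166,.0509,85)"
```

```text
shift now-axes mm [21.5  0.2  0.1] target-axes [21.5  0.2 -0. ] turn deg [ 0.2 -0.3  0. ] pos [0.4895 0.1658 0.0724] t 24.42 open 0.0531 F [ 0.3  0.2 -2. ]
```

>>> arm_command([
  [[0.007, 0, 0, 0, 0, 0, 0.04], [0.006, 0, 0, 0, 0, 0, 0.04], [0.003, 0, 0, 0, 0, 0, 0.04]],
])

```text
t: 24.67
tool_pos: [0.4905, 0.1661, 0.0561]
tool_rot: [0.067, 1.574, -0.066]
contact_force: [-0.4, 0.4, -1.3]
opening: 0.0532
```

>>> arm_command([
  [[0.003, 0, 0, 0, 0, 0, 0.04]],
])

```text
t: 24.75
tool_pos: [0.4905, 0.1661, 0.0528]
tool_rot: [0.067, 1.574, -0.066]
contact_force: [0.1, 0.7, -1.6]
opening: 0.0529
```

>>> arm_command([
  [[0.002, 0, 0, 0, 0, 0, 0.04]],
])

```text
t: 24.83
tool_pos: [0.4904, 0.1661, 0.0504]
tool_rot: [0.067, 1.574, -0.066]
contact_force: [0.5, 0.1, -1.2]
opening: 0.0531
```

>>> arm_command([
  [[0.001, 0, 0, 0, 0, 0, 0.04]],
])

```text
t: 24.92
tool_pos: [0.4903, 0.1661, 0.0492]
tool_rot: [0.067, 1.574, -0.066]
contact_force: [-2.5, 0.6, 8.8]
opening: 0.0528
```

Contact. Release and lift.

>>> arm_command([
  [[0, 0, 0, 0, 0, 0, 0.058], [0, 0, 0, 0, 0, 0, 0.065], [0, 0, 0, 0, 0, 0, 0.075], [0, 0, 0, 0, 0, 0, 0.075], [-0.015, 0, 0, 0, 0, 0, 0.075], [-0.025, 0, 0, 0, 0, 0, 0.075], [-0.035, 0, 0, 0, 0, 0, 0.075], [-0.035, 0, 0, 0, 0, 0, 0.075], [-0.035, 0, 0, 0, 0, 0, 0.075], [-0.01, 0, 0, 0, 0, 0, 0.075], [0, 0, 0, 0, 0, 0, 0.075]],
])

```text
t: 25.83
tool_pos: [0.4909, 0.1659, 0.2123]
tool_rot: [0.067, 1.573, -0.066]
contact_force: [-0.6, 0.3, 0.2]
opening: 0.0751
```

```bash
python3 -c "
from h import *
go(.5645,-.335,.2,85)"
```

```text
shift now-axes mm [  11.6 -493.   115.6] target-axes [  12.3 -492.6  116.9] turn deg [ 0.2 -0.2 -0. ] pos [0.4909 0.1659 0.2123] t 25.83 open 0.0751 F [-0.6  0.3  0.2]
```

>>> arm_command([
  [[0, -0.022, 0.005, 0, 0, 0, 0.075], [0, -0.036, 0.009, 0, 0, 0, 0.075], [0, -0.036, 0.009, 0, 0, 0, 0.075], [0, -0.036, 0.009, 0, 0, 0, 0.075], [0, -0.036, 0.009, 0, 0, 0, 0.075], [0, -0.036, 0.009, 0, 0, 0, 0.075], [0, -0.036, 0.009, 0, 0, 0, 0.075], [0, -0.036, 0.009, 0, 0, 0, 0.075], [0, -0.036, 0.009, 0, 0, 0, 0.075], [0, -0.036, 0.009, 0, 0, 0, 0.075], [0, -0.036, 0.009, 0, 0, 0, 0.075], [0, -0.036, 0.009, 0, 0, 0, 0.075], [0, -0.036, 0.009, 0, 0, 0, 0.075], [0, -0.036, 0.009, 0, 0, 0, 0.075], [0, -0.015, 0.004, 0, 0, 0, 0.075], [0, 0, 0, 0, 0, 0, 0.075], [0, 0, 0, 0, 0, 0, 0.075]],
])

```text
t: 27.25
tool_pos: [0.57, -0.3681, 0.1794]
tool_rot: [0.077, 1.596, -0.05]
contact_force: [-0.3, 0.3, -0.9]
opening: 0.0747
```

```bash
python3 -c "
from h import *
np.set_printoptions(suppress=True)
im=get_image('top');s=get_image('scene')
for c in ('scene','top'):
 for n in('tin_medium','tin_small'):
  print(c,n,[(round(d['conf'],2),world(c,d['at']).round(4)) for d in mark_of(c,n)])
go(.5645,-.335,.1,85)
a=cv2.resize(im[160:260,340:440],None,fx=4,fy=4);b=cv2.resize(s[100:250,180:330],None,fx=400/150,fy=400/150)
cv2.imwrite('pics/h.png',np.hstack([a,b])[:,:,::-1])"
```

```text
scene tin_medium [(0.74, array([0.4889, 0.1658, 0.0131])), (0.39, array([0.5846, 0.1555, 0.0046]))]
scene tin_small [(0.86, array([ 0.5675, -0.3392,  0.0074])), (0.68, array([ 0.6044, -0.4662, -0.0007])), (0.44, array([ 0.7098, -0.2658, -0.0003]))]
top tin_medium [(0.84, array([0.4881, 0.1658, 0.0158]))]
top tin_small [(0.88, array([ 0.566 , -0.3382,  0.0038])), (0.87, array([ 0.7133, -0.2689, -0.0004]))]
shift now-axes mm [82.7 29.8 -7.1] target-axes [82.1 30.8 -9.3] turn deg [ 0.6 -1.4 -0.8] pos [ 0.5711 -0.3665  0.1821] t 27.55 open 0.0746 F [0.2 1.  1.3]
```

View pics/h.png

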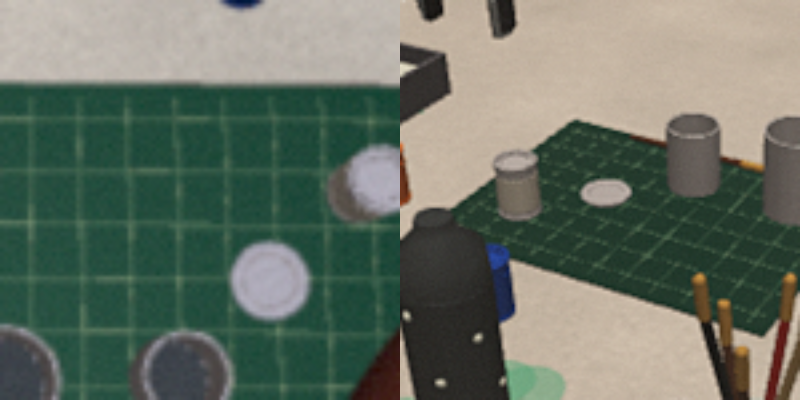

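>>> arm_command([
  [[0, 0.029, -0.007, 0.6, -1.4, -0.8, 0.075], [0, 0, 0, 0, 0, 0, 0.075], [0.02, 0, 0, 0, 0, 0, 0.075], [0.025, 0, 0, 0, 0, 0, 0.075], [0.02, 0, 0, 0, 0, 0, 0.075], [0, 0, 0, 0, 0, 0, 0.075]],
])

```text
t: 28.05
tool_pos: [0.5677, -0.3304, 0.1186]
tool_rot: [0.061, 1.564, -0.066]
contact_force: [-1.8, 0.5, -0.8]
opening: 0.0753
```

```bash
python3 -c "
from h import *
go(.5655,-.337,.027,85)"
```

```text
shift now-axes mm [91.6 -6.5 -2.2] target-axes [91.6 -6.8 -1.6] turn deg [0.4 0.4 0.2] pos [ 0.5677 -0.3304  0.1186] t 28.05 open 0.0753 F [-1.8  0.5 -0.8]
```

>>> arm_command([
  [[0.015, -0.007, -0.002, 0.4, 0.4, 0, 0.075], [0.015, -0.001, -0.0005, 0, 0.2, 0, 0.075], [0.01, -0.0005, -0.0005, 0, 0.2, 0, 0.075], [0, 0, 0, 0, 0, 0, 0.075]],
])

```text
t: 28.38
tool_pos: [0.5655, -0.3394, 0.0789]
tool_rot: [0.063, 1.575, -0.072]
contact_force: [-0.7, 0.5, -1.3]
opening: 0.0746
```

```bash
python3 -c "
from h import *
go(.5655,-.337,.027,85)"
```

```text
shift now-axes mm [51.9  2.7  0.1] target-axes [51.9  2.4 -0.2] turn deg [ 0.1 -0.3  0.3] pos [ 0.5655 -0.3394  0.0789] t 28.38 open 0.0746 F [-0.7  0.5 -1.3]
```

>>> arm_command([
  [[0.012, 0.002, 0, 0, 0, 0, 0.075], [0.015, 0, 0, 0, 0, 0, 0.075], [0.014, 0, -0.0005, 0, 0, 0, 0.075], [0.01, 0, 0, 0, 0, 0, 0.075], [0, 0, 0, 0, 0, 0, 0.055], [0, 0, 0, 0, 0, 0, 0.03], [0, 0, 0, 0, 0, 0, 0.03], [0, 0, 0, 0, 0, 0, 0.03], [0, 0, 0, 0, 0, 0, 0.03], [0, 0, 0, 0, 0, 0, 0.03], [0, 0, 0, 0, 0, 0, 0.03]],
], squeeze=40)

```text
t: 29.3
tool_pos: [0.5673, -0.3393, 0.0271]
tool_rot: [0.061, 1.57, -0.075]
contact_force: [-0.3, 0.6, -1.7]
opening: 0.0413
```

```bash
python3 -c "
from h import *
go(.5655,-.337,.027,85)"
```

```text
shift now-axes mm [ 0.   2.2 -2. ] target-axes [ 0.1  2.2 -2. ] turn deg [0.  0.  0.5] pos [ 0.5673 -0.3393  0.0271] t 29.3 open 0.0413 F [-0.3  0.6 -1.7]
```

>>> arm_command([
  [[-0.01, 0, 0, 0, 0, 0, 0.03], [-0.025, 0, 0, 0, 0, 0, 0.03], [-0.035, 0, 0, 0, 0, 0, 0.03], [-0.035, 0, 0, 0, 0, 0, 0.03], [-0.035, 0, 0, 0, 0, 0, 0.03], [-0.035, 0, 0, 0, 0, 0, 0.03], [-0.015, 0, 0, 0, 0, 0, 0.03], [-0.003, 0.025, -0.001, 0, 0, 0, 0.03], [-0.003, 0.037, -0.001, 0, 0, 0, 0.03], [-0.003, 0.037, -0.001, 0, 0, 0, 0.03], [-0.003, 0.037, -0.001, 0, 0, 0, 0.03], [-0.003, 0.037, -0.001, 0, 0, 0, 0.03], [-0.003, 0.037, -0.001, 0, 0, 0, 0.03], [-0.003, 0.037, -0.001, 0, 0, 0, 0.03], [-0.003, 0.037, -0.001, 0, 0, 0, 0.03], [-0.003, 0.037, -0.001, 0, 0, 0, 0.03], [0, 0.02, 0, 0, 0, 0, 0.03], [0, 0, 0, 0, 0, 0, 0.03]],
])

```text
t: 30.8
tool_pos: [0.5887, 0.016, 0.2704]
tool_rot: [0.063, 1.55, -0.084]
contact_force: [0.5, 0.3, -0.8]
opening: 0.0408
```

```bash
python3 -c "
from h import *
go(.5959,.257,.22,85)"
```

```text
shift now-axes mm [ 47.1 241.2 -16.3] target-axes [ 50.4 240.7 -13.8] turn deg [-0.4  1.1  0.7] pos [0.5887 0.016  0.2704] t 30.8 open 0.0408 F [ 0.5  0.3 -0.8]
```

>>> arm_command([
  [[0, 0.025, -0.001, 0, 1, 0.7, 0.03], [0, 0.037, -0.002, 0, 0, 0, 0.03], [0, 0.037, -0.002, 0, 0, 0, 0.03], [0, 0.037, -0.002, 0, 0, 0, 0.03], [0, 0.037, -0.002, 0, 0, 0, 0.03], [0, 0.037, -0.002, 0, 0, 0, 0.03], [0, 0.025, -0.001, 0, 0, 0, 0.03], [0, 0, 0, 0, 0, 0, 0.03], [0, 0, 0, 0, 0, 0, 0.03]],
])

```text
t: 31.55
tool_pos: [0.6003, 0.2556, 0.277]
tool_rot: [0.074, 1.559, -0.08]
contact_force: [0.7, -0.3, -0.7]
opening: 0.0409
```

```bash
python3 -c "
from h import *
go(.5959,.257,.0391,85)"
```

```text
shift now-axes mm [237.8   1.6  -7.1] target-axes [237.9   1.   -4.5] turn deg [-0.6  0.6  0.2] pos [0.6003 0.2556 0.277 ] t 31.55 open 0.0409 F [ 0.7 -0.3 -0.7]
```

>>> arm_command([
  [[0.015, 0.001, -0.005, -0.6, 0.6, 0, 0.03], [0.03, 0, -0.001, 0, 0.2, 0, 0.03], [0.035, 0, -0.001, 0, 0.2, 0, 0.03], [0.035, 0, -0.001, 0, 0.2, 0, 0.03], [0.025, 0, -0.001, 0, 0.2, 0, 0.03], [0.01, 0, 0, 0, 0, 0, 0.03], [0, 0, 0, 0, 0, 0, 0.03], [0, 0, 0, 0, 0, 0, 0.03]],
])

```text
t: 32.22
tool_pos: [0.5912, 0.2453, 0.121]
tool_rot: [0.073, 1.583, -0.079]
contact_force: [0.5, -0.4, -0.1]
opening: 0.041
```

```bash
python3 -c "
from h import *
np.set_printoptions(suppress=True)
im=get_image('top');go(.5959,.257,.0391,85);s=get_image('scene')
for c in ('scene','top'):
 for n in('tin_small','block_small'):
  print(c,n,[(round(d['conf'],2),world(c,d['at']).round(4)) for d in mark_of(c,n)])
go(.5959,.257,.0391,85)
a=cv2.resize(im[160:260,160:260],None,fx=4,fy=4);b=cv2.resize(s[120:270,390:540],None,fx=400/150,fy=400/150)
cv2.imwrite('pics/i.png',np.hstack([a,b])[:,:,::-1])"
```

```text
shift now-axes mm [82.2 12.4  4.4] target-axes [82.3 12.   3.5] turn deg [-0.5 -0.7  0.3] pos [0.5914 0.2454 0.1214] t 32.27 open 0.0408 F [-0.4  0.2 -1.9]
scene tin_small [(0.88, array([0.5906, 0.2447, 0.1039])), (0.85, array([ 0.6037, -0.4665,  0.0024])), (0.46, array([ 0.7088, -0.2679,  0.0003]))]
scene block_small [(0.96, array([0.5916, 0.2627, 0.0076]))]
top tin_small [(0.86, array([ 0.6016, -0.4682, -0.0011])), (0.69, array([ 0.7121, -0.2663,  0.0026])), (0.67, array([0.5898, 0.2439, 0.0979]))]
top block_small [(0.58, array([0.5921, 0.2557, 0.012 ])), (0.27, array([0.4947, 0.2606, 0.0165]))]
shift now-axes mm [84.8 10.4  2.7] target-axes [84.9 10.2  2.1] turn deg [-0.5 -0.4  0.1] pos [0.5929 0.2471 0.124 ] t 32.52 open 0.0413 F [-0.3 -0.2 -1.2]
```

View pics/i.png

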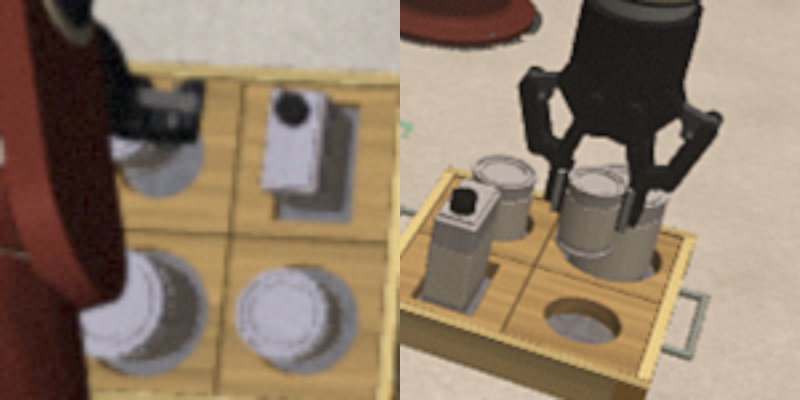

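>>> arm_command([
  [[0.005, 0.011, 0.002, -0.5, -0.4, 0, 0.03], [0.015, 0, 0, 0, 0.2, 0, 0.03], [0.015, 0, -0.0005, 0, 0.2, 0, 0.03], [0, 0, 0, 0, 0, 0, 0.03]],
])

```text
t: 32.85
tool_pos: [0.5981, 0.2606, 0.0902]
tool_rot: [0.067, 1.57, -0.066]
contact_force: [-1.1, 0.2, -1.8]
opening: 0.0412
```

```bash
python3 -c "
from h import *
go(.5952,.2585,.0391,85)"
```

```text
shift now-axes mm [51.1 -2.3 -2.7] target-axes [51.1 -2.3 -2.7] turn deg [ 0.2 -0.  -0. ] pos [0.5981 0.2606 0.0902] t 32.85 open 0.0412 F [-1.1  0.2 -1.8]
```

>>> arm_command([
  [[0.01, -0.002, -0.003, 0, 0, 0, 0.03], [0.01, 0, -0.0005, 0, 0.2, 0, 0.03], [0.008, 0, -0.0005, 0, 0.2, 0, 0.03], [0, 0, 0, 0, 0, 0, 0.03]],
])

```text
t: 33.18
tool_pos: [0.5914, 0.2585, 0.056]
tool_rot: [0.065, 1.583, -0.067]
contact_force: [-1.2, -0.0, -1.1]
opening: 0.0411
```

```bash
python3 -c "
from h import *
go(.5952,.2585,.0391,85)"
```

```text
shift now-axes mm [16.9  0.4  4. ] target-axes [16.9  0.4  3.7] turn deg [ 0.2 -0.7  0.1] pos [0.5914 0.2585 0.056 ] t 33.18 open 0.0411 F [-1.2 -0.  -1.1]
```

>>> arm_command([
  [[0, 0, 0.0035, 0, -0.6, 0, 0.03], [0.005, 0, 0, 0, 0, 0, 0.03], [0.004, 0, 0, 0, 0, 0, 0.03]],
])

```text
t: 33.43
tool_pos: [0.5955, 0.2579, 0.0462]
tool_rot: [0.065, 1.571, -0.067]
contact_force: [-0.3, 0.3, -1.4]
opening: 0.0409
```

>>> arm_command([
  [[0.003, 0, 0, 0, 0, 0, 0.03]],
])

```text
t: 33.52
tool_pos: [0.5958, 0.2579, 0.0432]
tool_rot: [0.065, 1.57, -0.067]
contact_force: [-0.1, 0.6, -1.2]
opening: 0.0409
```

>>> arm_command([
  [[0.003, 0, 0, 0, 0, 0, 0.03]],
])

```text
t: 33.6
tool_pos: [0.596, 0.2579, 0.0401]
tool_rot: [0.066, 1.57, -0.067]
contact_force: [-0.2, -0.1, -1.1]
opening: 0.0411
```

>>> arm_command([
  [[0.0015, 0, 0, 0, 0, 0, 0.03]],
])

```text
t: 33.68
tool_pos: [0.596, 0.2579, 0.0383]
tool_rot: [0.066, 1.57, -0.067]
contact_force: [-0.8, 0.0, -1.0]
opening: 0.0411
```

>>> arm_command([
  [[0.001, 0, 0, 0, 0, 0, 0.03]],
])

```text
t: 33.77
tool_pos: [0.5961, 0.2579, 0.0372]
tool_rot: [0.066, 1.57, -0.067]
contact_force: [-0.2, 0.7, -1.0]
opening: 0.041
```

>>> arm_command([
  [[0.001, 0, 0, 0, 0, 0, 0.03]],
])

```text
t: 33.85
tool_pos: [0.5963, 0.258, 0.0369]
tool_rot: [0.066, 1.57, -0.067]
contact_force: [-3.6, -1.2, 6.6]
opening: 0.0414
```

Contact. I'll release, lift and move clear of the tray.

>>> arm_command([
  [[0, 0, 0, 0, 0, 0, 0.046], [0, 0, 0, 0, 0, 0, 0.055], [0, 0, 0, 0, 0, 0, 0.065], [0, 0, 0, 0, 0, 0, 0.065], [-0.015, 0, 0, 0, 0, 0, 0.065], [-0.025, 0, 0, 0, 0, 0, 0.065], [-0.035, 0, 0, 0, 0, 0, 0.065], [-0.035, 0, 0, 0, 0, 0, 0.065], [-0.035, 0, 0, 0, 0, 0, 0.065], [-0.035, 0, 0, 0, 0, 0, 0.065], [0, 0.03, 0, 0, 0, 0, 0.065], [0, 0.035, 0, 0, 0, 0, 0.065], [0, 0.035, 0, 0, 0, 0, 0.065], [0, 0.035, 0, 0, 0, 0, 0.065], [0, 0.035, 0, 0, 0, 0, 0.065], [0, 0.035, 0, 0, 0, 0, 0.065], [0, 0.02, 0, 0, 0, 0, 0.065], [0, 0, 0, 0, 0, 0, 0.065], [0, 0, 0, 0, 0, 0, 0.065]],
])

```text
t: 35.43
tool_pos: [0.6177, 0.4924, 0.2502]
tool_rot: [0.077, 1.551, -0.061]
contact_force: [-0.4, 0.3, 1.4]
opening: 0.0652
```

```bash
python3 -c "
from h import *
np.set_printoptions(suppress=True)
im=get_image('top');s=get_image('scene')
for c in ('scene','top'):
 for n in 'tin_large tin_medium tin_small thinners_can empty_large empty_medium'.split():
  print(c,n,[(round(d['conf'],2),world(c,d['at']).round(3)) for d in mark_of(c,n)])
o=ctrl.get_obs();print(o['tool_pos'],o['contact_force'])
a=cv2.resize(im[160:285,160:460],None,fx=2,fy=2);b=cv2.resize(s[130:270,200:520],None,fx=600/320,fy=600/320)
cv2.imwrite('pics/j.png',np.vstack([a,b])[:,:,::-1])"
```

```text
scene tin_large [(0.69, array([0.494, 0.263, 0.021])), (0.36, array([0.597, 0.258, 0.019])), (0.27, array([0.484, 0.165, 0.015]))]
scene tin_medium [(0.62, array([0.489, 0.163, 0.012]))]
scene tin_small [(0.77, array([ 0.71 , -0.269,  0.001])), (0.7, array([ 0.603, -0.466, -0.   ])), (0.6, array([0.596, 0.257, 0.02 ]))]
scene thinners_can [(0.77, array([0.591, 0.156, 0.015]))]
scene empty_large [(0.78, array([ 0.445, -0.098,  0.006]))]
scene empty_medium [(0.67, array([ 0.45 , -0.213,  0.004]))]
top tin_large [(0.75, array([0.495, 0.259, 0.016])), (0.51, array([0.592, 0.155, 0.013]))]
top tin_medium [(0.69, array([0.487, 0.167, 0.014]))]
top tin_small [(0.85, array([ 0.601, -0.466, -0.003])), (0.76, array([ 0.711, -0.265, -0.001])), (0.74, array([0.596, 0.258, 0.016]))]
top thinners_can []
top empty_large [(0.94, array([ 0.441, -0.093,  0.004]))]
top empty_medium [(0.8, array([ 0.447, -0.211,  0.003]))]
[0.61803476 0.49122811 0.24918817] [0.05481898 0.51453295 0.24254449]
```

View pics/j.png

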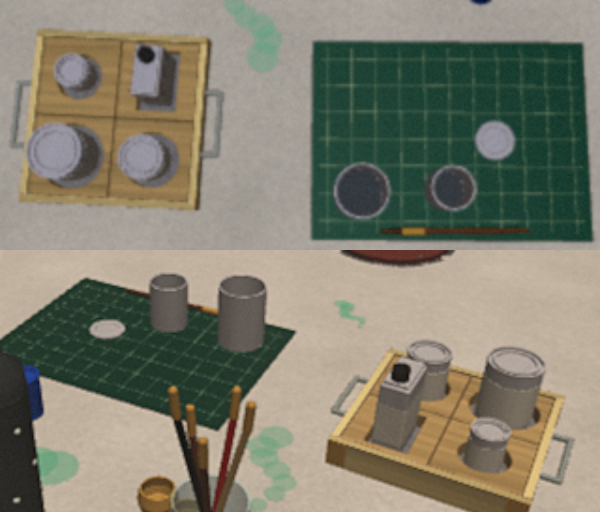

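All four containers are upright in their wells, with bases reading about 15 mm up (well floor level). The two empties haven't moved and the arm is clear.

```bash
python3 -c "
from station import *
print(finish_job())"
```

```text
the job is handed in; nothing more can be done
None
```

The kit tray is packed and I handed the job in at about 36 s, well under the 120 s limit. The thinners can went into the oblong well, and the large, medium and small tins each went into their matching round wells. I lowered each one to touch and let go only then.

**Last checks:**
- **Seating:** the final pictures show all four upright in their wells. The networks put their bases at 12–21 mm, against a well floor at 15 mm and an accuracy of about 4 mm. The large and small tins read highest, at 21 and 20 mm from the scene camera and 16 mm each from the top one.
- **Left alone:** both empty tins read within about 4 mm of where they started. The flat lid on the mat and the blue and orange look-alikes were not touched.
- **Arm:** it stands clear of everything with no contact force.

**Checks that disagreed or failed:**
- The top-camera network missed the thinners can in the last look and gave a low-confidence "tin_large" at its place. The picture and the scene camera (base at 15 mm) both show the can in its well.
- The large tin was pressed down with about 33 N for a moment as it touched the well floor. The other three touched with under 10 N.

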